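# Press the bushings into the bearing castings

## Task

Pull every blanking plug out of the two bearing castings and put it in the black tray, then press each bronze bushing on the bench into a free bore of its own size until its collar sits flush on the casting's face all round. When all of them are home, push the button on the counter box fully down and let it spring back, to book the job; leave the glass jar and the loose gear wheel beside the work alone.

Things in the scene. Friction and masses are not known exactly. Their poses are not given: they have to be found in the camera images.
- large_casting: large-bore bearing casting, dark steel block 85 x 180 x 50 mm high with a low bolted foot at each end, fixed to the bench; origin centre of its underside, z up. Its long side lies along its y; two upright bores of 48.5 mm diameter open in its flat top face, at y +47.5 (a) and -47.5 mm (b). It and the other casting may stand in either place.
- large_bore_a (a point): centre of the mouth of bore a of the large-bore casting, in the plane of the top face (50 mm above the bench), z up. A bushing drops in freely for 12 mm onto a tight friction disc in the bore; from there it must be pushed about 18 mm farther down against about 8 N until its collar sits on the face; it stays where it is pushed to, and its own weight does not move it.
- large_bore_b (a point): centre of the mouth of bore b of the large-bore casting, in the plane of the top face (50 mm above the bench), z up. A bushing drops in freely for 12 mm onto a tight friction disc in the bore; from there it must be pushed about 18 mm farther down against about 8 N until its collar sits on the face; it stays where it is pushed to, and its own weight does not move it.
- large_bushing_a: large shouldered bushing, plain bronze, closed end, 154 to 308 g, 52 mm tall, standing upright on its foot; origin centre of the foot (underside), z up its axis: shank 46 mm diameter and 30 mm long with a chamfered foot, then a collar 60 mm diameter and 22 mm high (30 to 52 mm above the origin) with a shallow centre mark in its flat top; grasp it across the collar from above. Fits either bore of the large-bore casting. May be absent.
- large_bushing_b: large shouldered bushing, plain bronze, closed end, 154 to 308 g, 52 mm tall, standing upright on its foot; origin centre of the foot (underside), z up its axis: shank 46 mm diameter and 30 mm long with a chamfered foot, then a collar 60 mm diameter and 22 mm high (30 to 52 mm above the origin) with a shallow centre mark in its flat top; grasp it across the collar from above. Fits either bore of the large-bore casting. May be absent.
- large_plug_a: grey plastic blanking plug stuck loosely in bore a of the large-bore casting: stem 45 mm diameter and 10 mm long inside the bore, flange 56 mm diameter and 5 mm thick resting on the face, then a knurled knob 30 mm diameter and 45 mm high to pull it by; 60 g, 60 mm tall; origin centre of the stem's underside (10 mm below the face while plugged), z up its axis. May be absent.
- large_plug_b: grey plastic blanking plug stuck loosely in bore b of the large-bore casting: stem 45 mm diameter and 10 mm long inside the bore, flange 56 mm diameter and 5 mm thick resting on the face, then a knurled knob 30 mm diameter and 45 mm high to pull it by; 60 g, 60 mm tall; origin centre of the stem's underside (10 mm below the face while plugged), z up its axis. May be absent.
- small_casting: small-bore bearing casting, dark steel block 85 x 180 x 50 mm high with a low bolted foot at each end, fixed to the bench; origin centre of its underside, z up. Its long side lies along its y; two upright bores of 38.5 mm diameter open in its flat top face, at y +47.5 (a) and -47.5 mm (b). It and the other casting may stand in either place.
- small_bore_a (a point): centre of the mouth of bore a of the small-bore casting, in the plane of the top face (50 mm above the bench), z up. A bushing drops in freely for 12 mm onto a tight friction disc in the bore; from there it must be pushed about 18 mm farther down against about 8 N until its collar sits on the face; it stays where it is pushed to, and its own weight does not move it.
- small_bore_b (a point): centre of the mouth of bore b of the small-bore casting, in the plane of the top face (50 mm above the bench), z up. A bushing drops in freely for 12 mm onto a tight friction disc in the bore; from there it must be pushed about 18 mm farther down against about 8 N until its collar sits on the face; it stays where it is pushed to, and its own weight does not move it.
- small_bushing_a: small shouldered bushing, plain bronze, closed end, 112 to 224 g, 52 mm tall, standing upright on its foot; origin centre of the foot (underside), z up its axis: shank 36 mm diameter and 30 mm long with a chamfered foot, then a collar 48 mm diameter and 22 mm high (30 to 52 mm above the origin) with a shallow centre mark in its flat top; grasp it across the collar from above. Fits either bore of the small-bore casting. May be absent.
- small_bushing_b: small shouldered bushing, plain bronze, closed end, 112 to 224 g, 52 mm tall, standing upright on its foot; origin centre of the foot (underside), z up its axis: shank 36 mm diameter and 30 mm long with a chamfered foot, then a collar 48 mm diameter and 22 mm high (30 to 52 mm above the origin) with a shallow centre mark in its flat top; grasp it across the collar from above. Fits either bore of the small-bore casting. May be absent.
- small_plug_a: grey plastic blanking plug stuck loosely in bore a of the small-bore casting: stem 35 mm diameter and 10 mm long inside the bore, flange 44 mm diameter and 5 mm thick resting on the face, then a knurled knob 30 mm diameter and 45 mm high to pull it by; 60 g, 60 mm tall; origin centre of the stem's underside (10 mm below the face while plugged), z up its axis. May be absent.
- small_plug_b: grey plastic blanking plug stuck loosely in bore b of the small-bore casting: stem 35 mm diameter and 10 mm long inside the bore, flange 44 mm diameter and 5 mm thick resting on the face, then a knurled knob 30 mm diameter and 45 mm high to pull it by; 60 g, 60 mm tall; origin centre of the stem's underside (10 mm below the face while plugged), z up its axis. May be absent.
- plug_tray: open black plastic tray, 130 (x) x 170 (y) x 32 mm high, walls 4 mm, 0.6 kg, loose on the bench, empty at the start; origin centre of its underside, inner floor 4 mm up.
- job_button_top (a point): centre of the top of the grey round push button (32 mm diameter, about 48 mm above the bench when up) on the small grey counter box, which is 75 x 95 x 30 mm and fixed; z up.
- job_button (a joint): travel of the push button in m: 0 up, 0.006 fully down; springs back; about 5 N holds it fully down.
- clutch_drum: steel clutch drum standing on the bench at the right behind the work, about 164 mm diameter and 192 mm tall, fixed always in the same place; an obstacle for the arm on its way between the castings and the tray; origin centre of its underside.
- glass_jar: glass jar 62 mm diameter, 86 mm tall, loose bystander; origin centre of its underside.
- planet_gear_2: loose steel gear wheel lying flat, 68 mm diameter, 14 mm high, bystander; origin centre of its underside.
There are look-alikes about, which are no part of the job. Leave any blue or turquoise look-alike of the small_plug_b alone.

How it is judged:
On the way, in this order (a step that is already met when the one before it is completed fails the run):
1. all plugs lie in the tray and all bushings are pressed fully home in bores of their own size (((horizontal distance between large_bushing_a and large_bore_a below 0.003 m and z of large_bushing_a in the frame of large_bore_a below -0.0285 m and angle between large_bushing_a's own z axis and vertical below 0.06 rad) or (horizontal distance between large_bushing_a and large_bore_b below 0.003 m and z of large_bushing_a in the frame of large_bore_b below -0.0285 m and angle between large_bushing_a's own z axis and vertical below 0.06 rad)) and ((horizontal distance between large_bushing_b and large_bore_a below 0.003 m and z of large_bushing_b in the frame of large_bore_a below -0.0285 m and angle between large_bushing_b's own z axis and vertical below 0.06 rad) or (horizontal distance between large_bushing_b and large_bore_b below 0.003 m and z of large_bushing_b in the frame of large_bore_b below -0.0285 m and angle between large_bushing_b's own z axis and vertical below 0.06 rad)) and ((horizontal distance between small_bushing_a and small_bore_a below 0.003 m and z of small_bushing_a in the frame of small_bore_a below -0.0285 m and angle between small_bushing_a's own z axis and vertical below 0.06 rad) or (horizontal distance between small_bushing_a and small_bore_b below 0.003 m and z of small_bushing_a in the frame of small_bore_b below -0.0285 m and angle between small_bushing_a's own z axis and vertical below 0.06 rad)) and ((horizontal distance between small_bushing_b and small_bore_a below 0.003 m and z of small_bushing_b in the frame of small_bore_a below -0.0285 m and angle between small_bushing_b's own z axis and vertical below 0.06 rad) or (horizontal distance between small_bushing_b and small_bore_b below 0.003 m and z of small_bushing_b in the frame of small_bore_b below -0.0285 m and angle between small_bushing_b's own z axis and vertical below 0.06 rad)) and x of large_plug_a in the frame of plug_tray between -0.06 and 0.06 m and y of large_plug_a in the frame of plug_tray between -0.08 and 0.08 m and z of large_plug_a in the frame of plug_tray between -0.005 and 0.04 m and x of large_plug_b in the frame of plug_tray between -0.06 and 0.06 m and y of large_plug_b in the frame of plug_tray between -0.08 and 0.08 m and z of large_plug_b in the frame of plug_tray between -0.005 and 0.04 m and x of small_plug_a in the frame of plug_tray between -0.06 and 0.06 m and y of small_plug_a in the frame of plug_tray between -0.08 and 0.08 m and z of small_plug_a in the frame of plug_tray between -0.005 and 0.04 m and x of small_plug_b in the frame of plug_tray between -0.06 and 0.06 m and y of small_plug_b in the frame of plug_tray between -0.08 and 0.08 m and z of small_plug_b in the frame of plug_tray between -0.005 and 0.04 m), for 0.2 s.
2. after that, the counter's button is pushed fully down (value of joint job_button above 0.005 m), for 0.05 s.
At the end, for the whole second after the job is handed in: Every bushing present stands upright (within 0.06 rad) in a bore of its own size, within 3 mm of its centre, its collar's underside no more than 1.5 mm above the casting's face; every plug present lies inside the tray; all are at rest; the button is up again (all of step 1 and linear speed of each of large_bushing_a, large_bushing_b, small_bushing_a, small_bushing_b, large_plug_a, large_plug_b, small_plug_a, small_plug_b below 0.02 m/s and value of joint job_button below 0.0015 m); the robot touches nothing.
It fails at once if the glass jar is moved more than 4 cm (distance of glass_jar from where it was at the start of the episode above 0.04 m).
It fails at once if the loose gear wheel is moved more than 4 cm (distance of planet_gear_2 from where it was at the start of the episode above 0.04 m).
Of large_bushing_a, large_bushing_b, small_bushing_a, small_bushing_b only 3 to 4 are there at a start; the rules pass over those that are not, and their reading is None.
Of large_plug_a, large_plug_b, small_plug_a, small_plug_b only 2 to 3 are there at a start; the rules pass over those that are not, and their reading is None.
At some moment in a run one of plug_tray, large_bushing_a, large_bushing_b may be knocked a few centimetres aside while the robot is not near it.
It also fails if it takes over 210 s, if anything falls off the work surface, if the arm or the gripper's body presses on something with over 40 N, if the wrist force passes 120 N, or if a joint passes its speed limit or range.

## Robot

A 6-joint arm with a two-finger parallel gripper is mounted at the origin on a cart in front of the work surface, level with it; the furniture and walls round the work are solid. World frame = base frame: x ahead of the robot, y to its left, z up, the work surface at z = 0. Lengths are in m, angles in rad, forces in N, time in s.
With the tool pointing down it reaches from about 0.35 to 1 m from the base axis. Payload 7.1 kg.
Tool frame: the origin (TCP) lies between the finger pads; the fingertips stand 22 mm ahead of it and the grasp point (between the pads) lies 3 mm ahead of it; z points along the fingers, y is the line along which they close (so a half turn about z gives the same grasp; the last joint's range is limited). The gripper opens to 85 mm and grips with 20 to 120 N. Pads are 22 mm wide; open, the fingers measure 114 mm over their backs; the gripper's body (76 mm by 85 mm) begins 54 mm behind the grasp point. The pads swing forward as they close: fully open they stand 13 mm farther back than shut.
Start: joints at [1.118, 0.423, 1.63, -0, 1.089, -0.019], TCP at [0.263, 0.567, 0.253] pointing down, gripper open.
Joint ranges: [-3, 3], [-0.9, 2.11], [0.09, 2.58], [-1.31, 4.45], [0.11, 2.69], [-2.54, 2.54]. Speed limits (rad/s): [2.39, 2.39, 3.01, 3.14, 3.14, 3.14].

## Interface

Orientations are given as a rotation vector (axis times angle).
In Python, from rig import manip gives the robot as it stands. The module is installed in compiled form; this text tells all that it offers. Calls block until the motion is done:
- manip.move_to(position, orientation): joint-space move of the TCP to a pose.
- manip.servo_line(position, orientation=None, rate=0.15): straight line of the TCP; orientation=None keeps the orientation; rate is the mean speed in m/s.
- manip.set_joints(angles): joint-space move.
- manip.command_gripper(opening, f_grip=None): finger opening in m; f_grip is the grip in N (None keeps the last); returns when the fingers have stopped.
- manip.hold(seconds).
- manip.solve_ik(position, orientation): joint angles nearest the present ones, or None.
- manip.camera(name): name is "scene" or "side" or "wrist"; returns a dict with "image" (400x640x3 uint8, red, green, blue), "fx", "fy", "cx", "cy" (pixels), "k1" (the pictures are not rectified: a ray, as slopes to the right and down, at radius r is drawn at 1 + k1 r^2 times it, then the intrinsics apply), "cam_to_world" (4x4, takes a point from camera to world coordinates); the wrist camera has in their place "mount" (4x4, takes a point from camera to tool coordinates, whose origin is the TCP and whose axes are the flange's). Camera axes: x right, y down, z forward; pixel columns grow to the right and rows downward; lengths in m; the calibration is good to about 2 mm. A picture is of the moment at which its call begins: read the wrist's pose just before it. There is no depth.
A pose or a line that the arm cannot do raises manip.IKError and nothing moves.
- manip.sign_off(): hands the job in; it is judged then, once.
Readings, each from a call of its own:
- manip.get_time(): time.
- manip.get_joint_positions(): joint angles.
- manip.get_joint_vel(): joint speeds.
- manip.get_tau(): joint torques, N m.
- manip.get_position(): TCP position.
- manip.get_ee_rot(): TCP orientation.
- manip.get_contact_force(): force on the tool from outside, world axes, zero at the start.
- manip.get_torque(): the same for the moment, N m.
- manip.get_width(): finger opening in m.
- manip.get_grip_force(): force on a finger pad.
Only numpy, scipy, OpenCV 4.12 (cv2) and the standard library are available. Lean on these libraries where they do the work, as an engineer would, in place of code of your own. Each camera call takes 0.05 s, during which the arm holds its last target. There are 200 camera calls.

## Working session

There is one attempt and no reset: what is moved stays moved. The work goes in short steps, each a Python script; the robot and the scene stay as the last script left them, time stands still between calls to the robot, and variables do not carry over. Pictures are saved under pics/ and viewed, at most 14 in all, crops included, and the job is handed in when it is done.

```bash
ls; mkdir -p pics
python3 - <<'E'
from rig import manip
import cv2,numpy as np
for n in ["scene","side","wrist"]:
    c=manip.camera(n); cv2.imwrite(f"pics/{n}0.png",c["image"][:,:,::-1])
    print(n,{k:(np.round(v,3).tolist()) for k,v in c.items() if k!="image"})
print(manip.get_ee_rot(),manip.get_position(),manip.get_width(),manip.get_time())
E
```

```text
pics
scene {'fx': 512.817, 'fy': 512.817, 'cx': 325.643, 'cy': 203.907, 'k1': -0.113, 'cam_to_world': [[0.509, -0.454, 0.732, -0.659], [-0.861, -0.25, 0.443, -0.724], [-0.018, -0.855, -0.518, 0.915], [0.0, 0.0, 0.0, 1.0]]}
side {'fx': 465.129, 'fy': 465.129, 'cx': 321.634, 'cy': 199.688, 'k1': -0.075, 'cam_to_world': [[-0.897, -0.245, 0.368, 0.07], [-0.442, 0.472, -0.763, 1.035], [0.013, -0.847, -0.531, 0.813], [0.0, 0.0, 0.0, 1.0]]}
wrist {'fx': 329.907, 'fy': 329.907, 'cx': 315.943, 'cy': 190.957, 'k1': -0.058, 'mount': [[-0.0, -0.963, -0.269, 0.068], [1.0, -0.0, 0.0, 0.001], [-0.0, -0.269, 0.963, -0.12], [0.0, 0.0, 0.0, 1.0]]}
[-6.76030685e-01 -3.06765806e+00  1.97360399e-03] [0.2624884  0.56674458 0.25269325] 0.085647863821387 0.15
```

View pics/scene0.png

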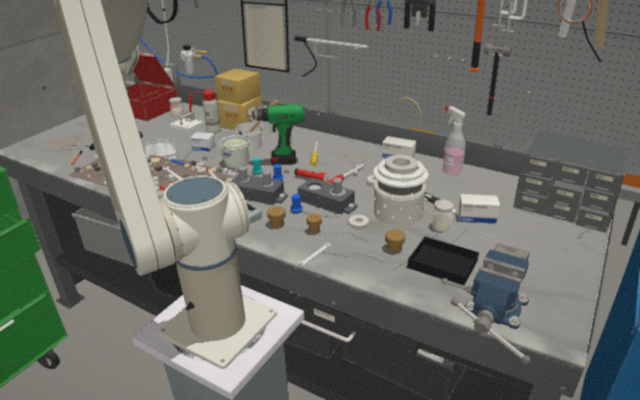

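View pics/side0.png

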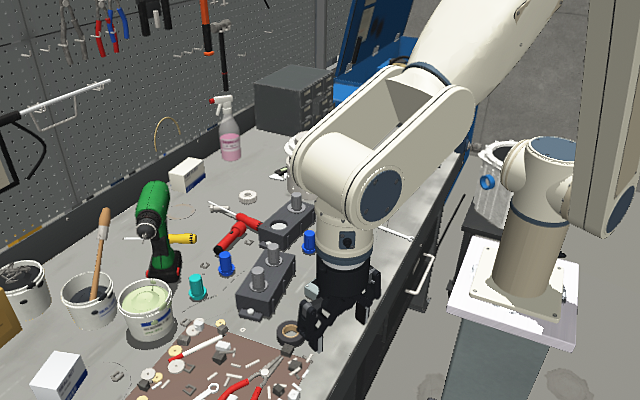

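The scene view shows bronze bushings at (276,217), (313,224) and (395,241), the tray at (443,260), and the castings at about (258,188) and (327,193). The side view shows grey plugs at (259,278), (275,255) and (297,205). The blue and turquoise look-alikes are at side (309,241), (226,263) and (197,287). Next I'll localise these roughly and look from above.

```bash
cat > h.py <<'E'
from rig import manip
import cv2,numpy as np
from scipy.spatial.transform import Rotation as R
def snap(n,f=None):
    p=manip.get_position();r=manip.get_ee_rot()
    c=manip.camera(n)
    if n=="wrist":
        T=np.eye(4);T[:3,:3]=R.from_rotvec(r).as_matrix();T[:3,3]=p
        c["cam_to_world"]=T@np.array(c["mount"])
    if f: cv2.imwrite(f"pics/{f}.png",c["image"][:,:,::-1])
    return c
def ray(c,u,v):
    K=np.array([[c["fx"],0,c["cx"]],[0,c["fy"],c["cy"]],[0,0,1]])
    q=cv2.undistortPoints(np.array([[[u,v]]],float),K,np.array([c["k1"],0,0,0.]))[0,0]
    M=np.array(c["cam_to_world"]);return M[:3,3],M[:3,:3]@[q[0],q[1],1]
def onz(c,u,v,z):
    o,d=ray(c,u,v);return (o+d*(z-o[2])/d[2])
def down(a): # tool pointing down, tool y (closing line) at angle a from world y
    return (R.from_euler('z',a)*R.from_euler('y',np.pi)).as_rotvec()
E
python3 - <<'E'
from h import *
c=manip.camera("scene")
for n,u,v,z in [("bushL",276,211,.052),("bushS",313,218,.052),("bush3",395,234,.052),("tray",443,260,.01),("castL",258,188,.05),("castR",327,190,.05),("blue",296,203,.05),("gear",358,220,.01),("drum",400,165,.19),("jar?",443,215,.05)]: print(n,onz(c,u,v,z).round(3))
c=manip.camera("side")
for n,u,v,z in [("p1",258,270,.095),("p2",275,247,.095),("p3",296,198,.095)]: print(n,onz(c,u,v,z).round(3))
print(R.from_rotvec(manip.get_ee_rot()).as_matrix().round(2))
for a in (0,np.pi/2,-np.pi/2,np.pi):
  print(a,manip.solve_ik([.55,.2,.42],down(a)))
E
```

```text
bushL [0.446 0.132 0.052]
bushS [0.469 0.006 0.052]
bush3 [ 0.512 -0.252  0.052]
tray [ 0.515 -0.405  0.01 ]
castL [0.542 0.276 0.05 ]
castR [0.644 0.059 0.05 ]
blue [0.521 0.105 0.05 ]
gear [ 0.584 -0.092  0.01 ]
drum [ 0.679 -0.187  0.19 ]
jar? [ 0.683 -0.34   0.05 ]
p1 [0.563 0.351 0.095]
p2 [0.573 0.258 0.095]
p3 [0.639 0.031 0.095]
[[-0.91  0.42 -0.  ]
 [ 0.42  0.91 -0.  ]
 [-0.   -0.   -1.  ]]
0 [ 3.28435890e-01  2.18298722e-01  1.53266340e+00 -4.44089210e-16
  1.39063053e+00 -1.24236044e+00]
1.5707963267948966 None
-1.5707963267948966 [ 3.28435890e-01  2.18298722e-01  1.53266340e+00 -4.44089210e-16
  1.39063053e+00  3.28435890e-01]
3.141592653589793 [0.32843589 0.21829872 1.5326634  0.         1.39063053 1.89923222]
```

View pics/wrist0.png

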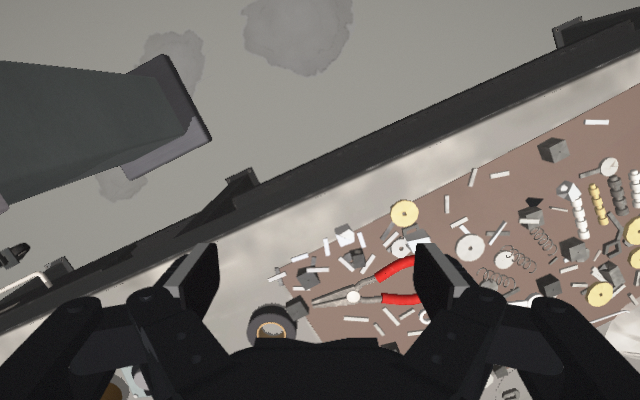

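The wrist view shows only clutter: pliers, and a tape roll at (272,328). I'll take wide overhead looks.

Run:
```python
from h import *
ims=[]
for i,(p,a) in enumerate([((.55,.22,.50),-np.pi/2),((.55,-.22,.50),-np.pi/2)]):
    try:
        manip.move_to(list(p),down(a)); manip.hold(.3)
    except manip.IKError as e: print("ik",p)
    c=snap("wrist",f"w{i+1}"); np.save(f"w{i+1}.npy",c["cam_to_world"]); print(manip.get_position())
snap("side","side1");snap("scene","scene1");print(manip.get_time())
```

```text
[0.54990099 0.22035006 0.49979165]
[ 0.550192   -0.21950797  0.49999009]
4.525
```

View pics/w1.png

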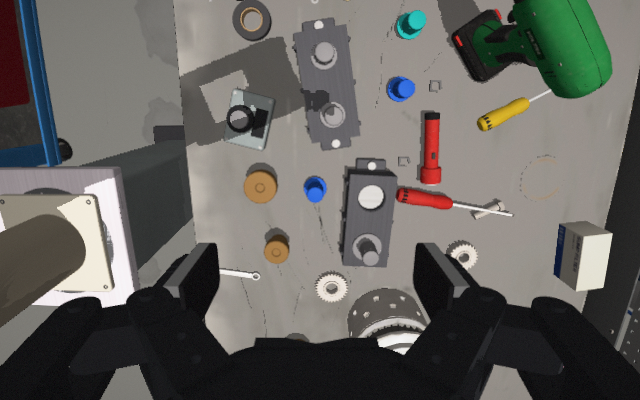

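View pics/w2.png

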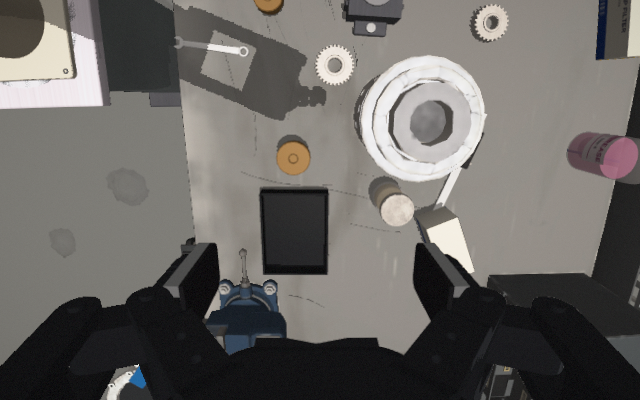

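View pics/side1.png

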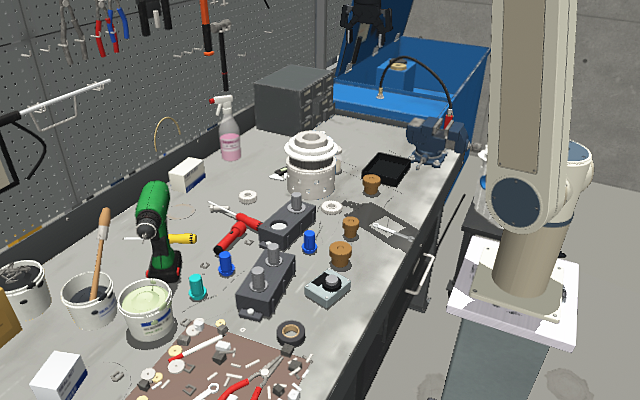

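The overhead views show:
- **First casting:** plugs at w1 (324,53) and (331,115).
- **Second casting:** a free bore at (371,197) and a plug at (370,250).
- **Bushings:** w1 (260,187) and (277,250), and w2 (293,158).
- **Tray:** w2 (294,230).
- **Counter button:** w1 (240,118).
- **Jar:** w2 (397,208).
- **Gears:** w1 (332,288) and (463,255).

Things that could be taken for a plug in w1 are the grey ones at (324,53), (331,115) and (370,250), blue at (402,88) and (315,188), and turquoise at (410,24). By the description, only the three grey ones are plugs. I'll check them in a close crop with detected circles.

Run:
```python
from h import *
c=manip.camera("wrist")
def C(n):
    d=dict(c);d["cam_to_world"]=np.load(n+".npy");return d
for n in ("w1","w2"):
    im=cv2.imread(f"pics/{n}.png");d=C(n);h=cv2.cvtColor(im,cv2.COLOR_BGR2HSV)
    m=cv2.inRange(h,(8,100,70),(22,255,255))
    for k in cv2.findContours(m,0,1)[0]:
        if 200<cv2.contourArea(k)<2500:
            (u,v),r=cv2.minEnclosingCircle(k)
            print(n,"bronze",u,v,r,onz(d,u,v,.05).round(4),"diam",2*r/330*.57)
    if n=="w2":
        m=(im.max(2)<45).astype(np.uint8);m[:175]=0;m[285:]=0;m[:,:240]=0;m[:,350:]=0
        k=max(cv2.findContours(m,0,1)[0],key=cv2.contourArea);b=cv2.minAreaRect(k);print("tray",b,onz(d,*b[0],.025))
d=C("w1")
for nm,u,v,z in [("plug1",324,49,.1),("plug2",332,114,.1),("bore",371,197,.05),("plug3",370,258,.1),("c1 e1",319,25,.01),("c1 e2",336,144,.01),("button",240,118,.048)]: print(nm,onz(d,u,v,z).round(4))
im=cv2.imread("pics/w1.png")[20:280,210:430];cv2.imwrite("pics/crop1.png",cv2.resize(im,None,fx=2.3,fy=2.3,interpolation=2))
```

```text
w1 bronze 276.3157958984375 250.34210205078125 12.847617149353027 [0.4747 0.0135 0.05  ] diam 0.04438267742503772
w1 bronze 260.0 186.5 16.620868682861328 [0.4495 0.1385 0.05  ] diam 0.05741754635897549
w2 bronze 293.03125 157.265625 17.026081085205078 [ 0.5103 -0.2485  0.05  ] diam 0.058817371021617534
w2 bronze 267.5 1.5 13.58317756652832 [4.738e-01 1.000e-04 5.000e-02] diam 0.04692370432073419
tray ((293.5, 231.0), (84.0, 67.0), 90.0) [ 0.50679313 -0.39722282  0.025     ]
plug1 [0.5615 0.3616 0.1   ]
plug2 [0.5744 0.2674 0.1   ]
bore [0.649  0.1191 0.05  ]
plug3 [0.6439 0.0232 0.1   ]
c1 e1 [0.5546 0.4128 0.01  ]
c1 e2 [0.5866 0.2092 0.01  ]
button [0.4201 0.2587 0.048 ]
```

View pics/crop1.png

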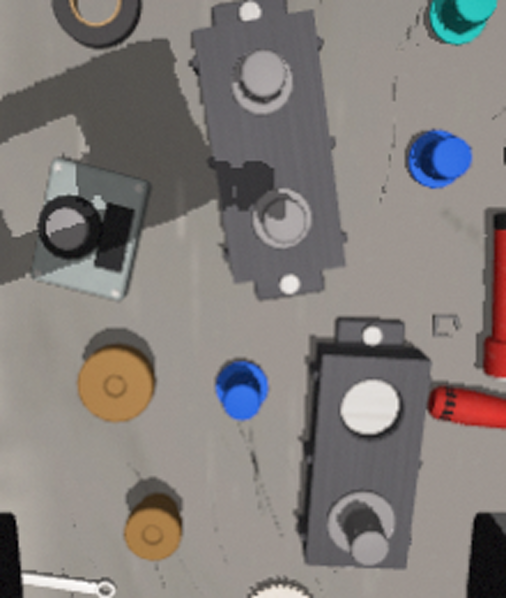

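The crop confirms three grey plugs, blue look-alikes and the counter button. The footprint sizes say the casting with the open bore is the large one and the casting with two plugs is the small one. I'll take the plugs first.

```bash
cat >> h.py <<'E'
H=.32
def tray_scene():
    c=snap("scene");im=c["image"].copy();m=(im.max(2)<50).astype(np.uint8)
    q=np.zeros_like(m);q[225:300,385:500]=1
    k=max(cv2.findContours(m*q,0,1)[0],key=cv2.contourArea);b=cv2.minAreaRect(k)
    return onz(c,*b[0],.025)[:2],cv2.contourArea(k)
def plug(x,y,a,tx,ty):
    manip.command_gripper(.07,40)
    manip.move_to([x,y,.2],down(a)); manip.servo_line([x,y,.085],rate=.12)
    manip.command_gripper(.0,40); w=manip.get_width()
    manip.servo_line([x,y,.115],rate=.05); manip.servo_line([x,y,H],rate=.25)
    print("width",w,manip.get_width(),"F",manip.get_contact_force())
    manip.move_to([tx,ty,H],down(-np.pi/2)); manip.servo_line([tx,ty,.12],rate=.2);manip.servo_line([tx,ty,.053],rate=.08)
    print("F",manip.get_contact_force(),manip.get_position())
    manip.command_gripper(.05); manip.servo_line([tx,ty,.15],rate=.2)
E
python3 - <<'E'
from h import *
print(tray_scene())
plug(.644,.023,-np.pi/2-.05,.507,-.397+.046)
print(tray_scene(),manip.get_time())
manip.servo_line([.507,-.351,H],rate=.3)
manip.move_to([.5,-.25,.45],down(-np.pi/2));c=snap("wrist","w3");np.save("w3.npy",c["cam_to_world"])
E
```

```text
(array([ 0.49459852, -0.40817647]), 1930.5)
width 0.028982896172884624 0.0289473078875436 F [-0.93491217  0.36011448 -1.06233365]
F [-0.38566366 -0.78678109  0.15081182] [ 0.50732444 -0.35123036  0.05332794]
(array([ 0.49408155, -0.40690374]), 1557.0) 14.3
```

View pics/w3.png

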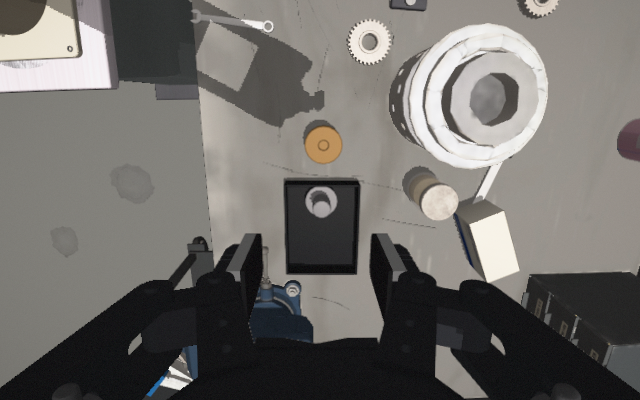

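The plug stands in the tray at (321,205) and everything else is in place. Next are the other two plugs.

Run:
```python
from h import *
plug(.5744,.2674,-np.pi/2+.137,.507,-.403)
print(tray_scene())
manip.servo_line([.507,-.403,H],rate=.3)
plug(.5615,.3616,-np.pi/2+.137,.507,-.449)
print(tray_scene(),manip.get_time())
manip.servo_line([.507,-.449,H],rate=.3)
manip.move_to([.5,-.25,.45],down(-np.pi/2));c=snap("wrist","w4");np.save("w4.npy",c["cam_to_world"])
```

```text
width 0.02900797247096372 0.02909809877272617 F [ 0.03695199 -0.05600763 -1.11136601]
F [ 0.13267579  0.05841287 -0.11733045] [ 0.50733162 -0.40327232  0.05339174]
(array([ 0.49336554, -0.40704286]), 1181.5)
width 0.029048493008703272 0.029234220931380384 F [-0.26296588  0.68539514 -0.39669242]
F [-0.73751072 -0.64161898 -0.9413236 ] [ 0.5073255  -0.44927802  0.05343088]
(array([ 0.49296231, -0.40828387]), 799.0) 40.0583
```

View pics/w4.png

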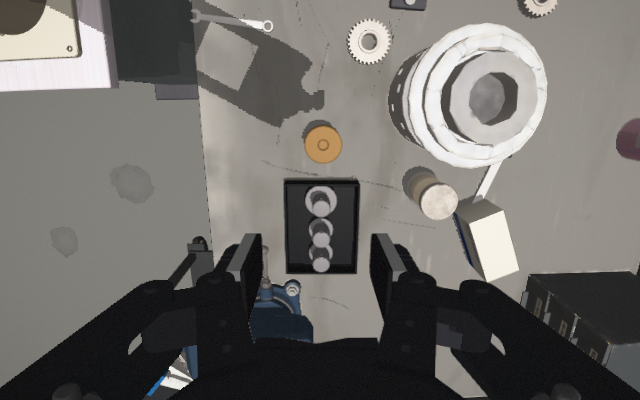

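All three plugs stand in the tray at (321,200), (321,235) and (321,260). Now the bushings. I'll centre the first by gripping it at two angles, and use it to calibrate the wrist camera for the bores.

```bash
cat >> h.py <<'E'
def bronze(c,r0=(0,640)):
    h=cv2.cvtColor(c["image"],cv2.COLOR_RGB2HSV);m=cv2.inRange(h,(8,90,50),(22,255,255))
    k=max(cv2.findContours(m,0,1)[0],key=cv2.contourArea)
    (u,v),s,_=cv2.fitEllipse(cv2.convexHull(k));return u,v,s
A=-np.pi/2
def xt(a): return R.from_rotvec(down(a)).as_matrix()[:,0]
def look(x,y,f=None,a=A,z=.2):
    p=np.array([x,y,z])-.068*xt(a); manip.move_to(p,down(a)); manip.hold(.3); return snap("wrist",f)
def centre(x,y,angles,f=40):
    for a in angles:
        manip.command_gripper(.085,f)
        if manip.get_position()[2]<.1: manip.servo_line([x,y,.12],rate=.2)
        manip.move_to([x,y,.12],down(a)); manip.servo_line([x,y,.047],rate=.1)
        manip.command_gripper(.0,f); print("w",manip.get_width(),manip.get_position())
E
python3 - <<'E'
from h import *
d=snap("wrist");u,v,s=bronze(d);p=onz(d,u,v,.052);print(u,v,s,p)
centre(p[0],p[1],[0,A])
manip.command_gripper(.085); manip.servo_line([p[0],p[1],.2],rate=.2)
q=manip.get_position();
c=look(p[0],p[1],"b3");u,v,s=bronze(c);e=onz(c,u,v,.052)
print(u,v,s,"bias",e-p,q-p)
np.save("bias.npy",(e-p)[:2])
for n,(x,y) in dict(La=(.649,.119),Lb=(.644,.023),Sa=(.5615,.3616),Sb=(.5744,.2674)).items():
    manip.move_to([.5,y,H],down(A))
    c=look(x,y,n); np.save(n+".npy",c["cam_to_world"])
print(manip.get_time())
E
python3 -c "
import cv2
cv2.imwrite('pics/m.png',cv2.vconcat([cv2.hconcat([cv2.imread(f'pics/{n}.png')[0:230,130:510] for n in r]) for r in (['La','Lb'],['Sa','Sb'])]))"
```

```text
322.8375549316406 143.5525360107422 (37.27100372314453, 38.140045166015625) [ 0.50970742 -0.24866091  0.052     ]
w 0.05862975723511154 [ 0.51030024 -0.24909795  0.04810476]
w 0.058787315054949746 [ 0.51005869 -0.24886846  0.04797573]
316.6499328613281 100.1217269897461 (74.59513092041016, 76.52185821533203) bias [ 5.96250110e-04  1.39156616e-03 -5.55111512e-17] [-0.0006588   0.0003265   0.14706952]
59.525
```

View pics/m.png

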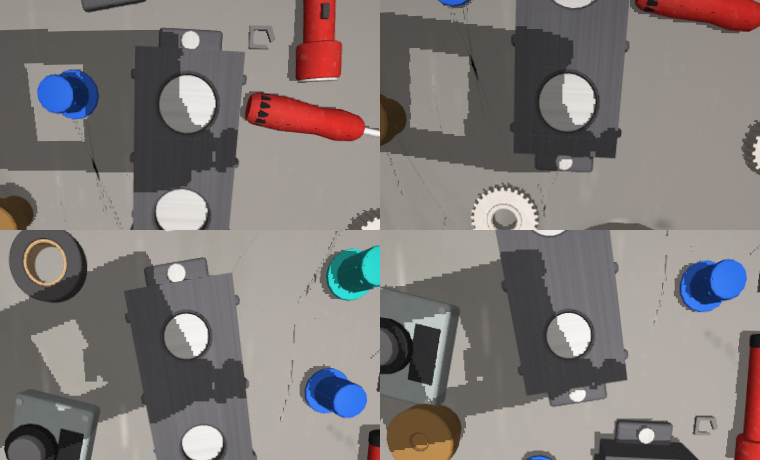

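All four bores are open and clear, at about (187,103), (567,102), (186,335) and (567,333) in the mosaic. I'll locate them, then pick the bushing.

Run:
```python
from h import *
import json
c=snap("wrist");b=np.load("bias.npy");out={}
for n in ("La","Lb","Sa","Sb"):
    im=cv2.imread(f"pics/{n}.png");g=cv2.cvtColor(im,cv2.COLOR_BGR2GRAY)
    m=(g>105).astype(np.uint8);lab,n_,=cv2.connectedComponents(m)[::-1] if 0 else (None,None)
    nn,lab,st,ce=cv2.connectedComponentsWithStats(m)
    i=min([j for j in range(1,nn) if st[j,4]>600],key=lambda j:np.hypot(ce[j][0]-316,ce[j][1]-100))
    k=max(cv2.findContours((lab==i).astype(np.uint8),0,1)[0],key=cv2.contourArea)
    (u,v),s,_=cv2.fitEllipse(cv2.convexHull(k))
    c["cam_to_world"]=np.load(n+".npy");p=onz(c,u,v,.038)[:2]-b;out[n]=p.tolist()
    print(n,round(u,1),round(v,1),np.round(s,1),st[i,4],p.round(4))
json.dump(out,open("bores.json","w"))
P={k:np.array(v) for k,v in out.items()}
print(np.linalg.norm(P["La"]-P["Lb"]),np.linalg.norm(P["Sa"]-P["Sb"]))
```

```text
La 317.2 103.3 [55.4 57. ] 2492 [0.6499 0.116 ]
Lb 317.3 101.7 [55.  56.7] 2456 [0.6451 0.0212]
Sa 316.2 105.7 [43.8 45.2] 1557 [0.5617 0.3573]
Sb 318.6 105.0 [43.9 45.3] 1564 [0.5767 0.2635]
0.09498305640915661 0.09494019257565321
```

The bore spacings come out at 95.0 mm in both castings, matching the drawing. Now I'll insert the first large bushing into Lb.

```bash
cat >> h.py <<'E'
import json
def F(): return np.array(manip.get_contact_force())
def insert(bx,by):
    """bushing held at TCP = origin+.047; lower it into the bore, searching in a spiral if it lands on the face"""
    manip.servo_line([bx,by,.115],rate=.2); manip.hold(.2); f0=F()
    offs=[(0,0)]+[(r*np.cos(t),r*np.sin(t)) for r in (.0012,.0024) for t in np.arange(0,6.2,np.pi/3)]
    for dx,dy in offs:
        x,y=bx+dx,by+dy; ok=True
        manip.servo_line([x,y,.1005],rate=.08)
        for z in np.arange(.099,.0874,-.0015):
            manip.servo_line([x,y,z],rate=.03); f=F()-f0
            if f[2]>8: ok=False;break
        print("try",(round(dx,4),round(dy,4)),"z",round(manip.get_position()[2],4),"f",f.round(1))
        if ok or manip.get_position()[2]<.0905: return True
    return False
def press(bx,by):
    manip.command_gripper(.075); manip.servo_line([bx,by,.16],rate=.2)
    manip.command_gripper(0,40); manip.hold(.1); f0=F()
    manip.servo_line([bx,by,.118],rate=.15)
    for z in np.arange(.115,.0905,-.0015):
        manip.servo_line([bx,by,z],rate=.03); f=(F()-f0)[2]
        if f>22: break
    manip.hold(.1); print("press end",manip.get_position(),"f",(F()-f0).round(1))
    manip.servo_line([bx,by,.16],rate=.2); manip.command_gripper(.085)
def do(x,y,bore,angles=(0,A)):
    bx,by=json.load(open("bores.json"))[bore]
    centre(x,y,angles); manip.command_gripper(0,60)
    manip.servo_line([x,y,.25],rate=.25); print("held",manip.get_width())
    manip.move_to([bx,by,.25],down(A))
    if insert(bx,by): press(bx,by)
    else: print("NOT IN")
    print("t",manip.get_time())
E
python3 - <<'E'
from h import *
manip.move_to([.5,0,H],down(A))
c=look(.5097,-.2487);u,v,s=bronze(c);p=onz(c,u,v,.052)[:2]-np.load("bias.npy");print(p,s)
do(p[0],p[1],"Lb",(A,))
bx,by=json.load(open("bores.json"))["Lb"]
look(bx,by,"r1")
E
```

```text
[ 0.50976674 -0.24870581] (74.48101806640625, 76.27427673339844)
w 0.05868806342861325 [ 0.51012763 -0.24893101  0.04796986]
held 0.05847393702833466
try (0, 0) z 0.0884 f [ 0.3  0.  -0.4]
press end [0.64527424 0.02120021 0.09396975] f [-9.8  0.6 27.3]
t 77.5
```

View pics/r1.png

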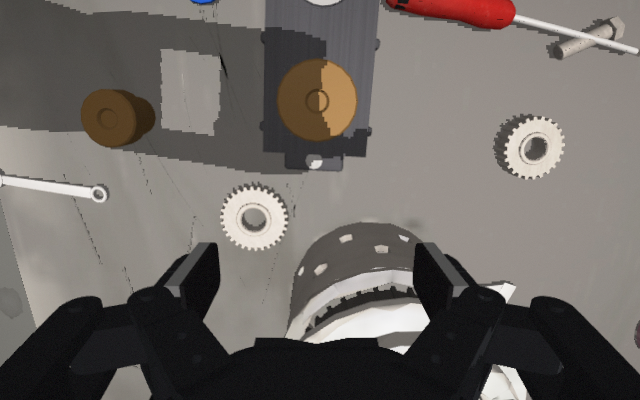

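The first large bushing is home: the collar is at (317,100) and the fingertips stopped at z ≈ 0.072. Next is the small bushing into Sb.

```bash
cat >> h.py <<'E'
def bronze(c):
    h=cv2.cvtColor(c["image"],cv2.COLOR_RGB2HSV);m=cv2.inRange(h,(8,90,40),(22,255,255))
    ks=[k for k in cv2.findContours(m,0,1)[0] if cv2.contourArea(k)>800]
    e=[cv2.fitEllipse(cv2.convexHull(k)) for k in ks]
    (u,v),s,_=min(e,key=lambda e:np.hypot(e[0][0]-316,e[0][1]-100));return u,v,s
def find(x,y,f=None):
    for i in range(2):
        c=look(x,y,f);u,v,s=bronze(c);x,y=onz(c,u,v,.052)[:2]-np.load("bias.npy");print("found",x,y,s)
    return x,y
E
python3 - <<'E'
from h import *
manip.move_to([.5,.05,.28],down(A))
x,y=find(.474,.010,"s1")
do(x,y,"Sb",(0,A))
bx,by=json.load(open("bores.json"))["Sb"]
look(bx,by,"r2"); x,y=find(.449,.136,"l1")
cv2.imwrite("pics/m2.png",cv2.hconcat([cv2.imread(f'pics/{n}.png')[0:300,120:510] for n in("r2","l1")]))
E
```

```text
found 0.47344573729235245 0.00864976316240208 (59.005218505859375, 60.77253341674805)
found 0.4733365131906732 0.008598177137714108 (59.196922302246094, 60.913822174072266)
w 0.04680848495667012 [0.47374699 0.00856254 0.04772051]
w 0.04698322952881989 [0.47372596 0.00861153 0.0477316 ]
held 0.04610398440602657
try (0, 0) z 0.0884 f [-1.2 -0.8  0.9]
press end [0.57687318 0.2635684  0.09395133] f [-8.3 -3.9 29.2]
t 100.5083
found 0.4456153682987517 0.17413864185515726 (77.2101058959961, 81.90083312988281)
found 0.44559255418125804 0.17461396091773412 (74.63483428955078, 76.62767028808594)
```

View pics/m2.png

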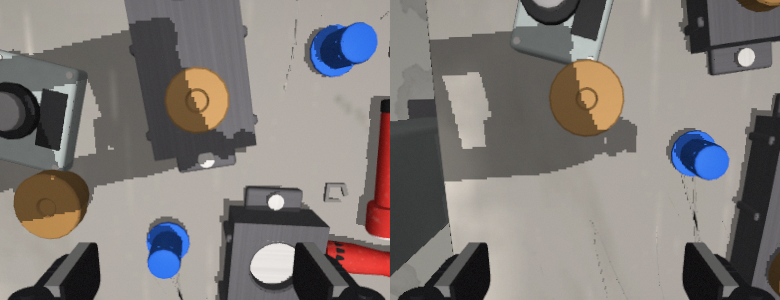

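Small bushing home in Sb. The last bushing has been knocked next to the counter box, to about (0.4456, 0.1746). Gripping along x is still clear, with the box edge about 35 mm behind it and the blue plug over 60 mm to the side.

Run:
```python
from h import *
do(.4456,.1746,"La",(A,))
bx,by=json.load(open("bores.json"))["La"]
look(bx,by,"r3")
manip.move_to([.5,.2,H],down(A))
look(.420,.2587,"btn"); manip.get_time()
manip.move_to([.5,.1,H],down(A)); snap("side","side2"); snap("scene","scene2");print(tray_scene(),manip.get_time())
s=cv2.imread("pics/side2.png")[150:330,200:480]
a=cv2.hconcat([cv2.imread(f'pics/{n}.png')[0:240,120:510] for n in("r3","btn")])
b=cv2.hconcat([cv2.resize(s,(390,250)),cv2.resize(cv2.imread("pics/scene2.png")[140:300,230:480],(390,250))])
cv2.imwrite("pics/m3.png",cv2.vconcat([a,b]))
```

```text
w 0.059163782966908565 [0.44598484 0.17474607 0.04789387]
held 0.05846039619825075
try (0, 0) z 0.0884 f [ 0.1 -0.2  0.8]
press end [0.65006388 0.11605179 0.09395232] f [-8.5 -1.1 27.7]
t 118.05
(array([ 0.49472239, -0.40814687]), 786.5) 121.6333
```

View pics/m3.png

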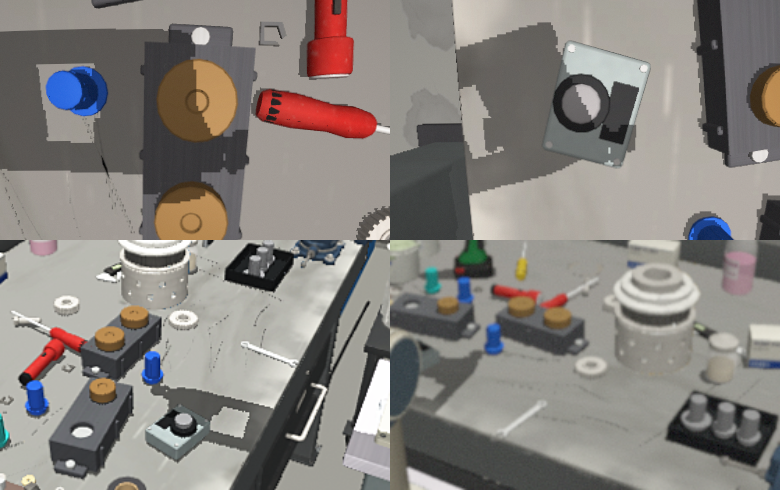

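All three bushings sit flush and the three plugs stand in the tray. The button top is at pixel (310,103) in the btn view. Next I'll press it and hand in if the push is good.

Run:
```python
from h import *
c=look(.420,.2587); p=onz(c,310,103,.048)[:2]-np.load("bias.npy");print(p)
x,y=p
manip.servo_line([x,y,.2],rate=.2); manip.command_gripper(0,40); manip.hold(.1); f0=F()
manip.servo_line([x,y,.08],rate=.15)
for z in np.arange(.074,.058,-.001):
    manip.servo_line([x,y,z],rate=.03); f=(F()-f0)[2]; print(round(manip.get_position()[2],4),round(f,1))
    if f>16: break
manip.hold(.3); manip.servo_line([x,y,.2],rate=.15); manip.hold(1); print(manip.get_time())
```

```text
[0.41629754 0.25529916]
0.0742 0.2
0.0731 1.4
0.072 2.8
0.071 4.2
0.07 3.7
0.069 5.2
0.0681 5.4
0.0678 17.7
129.425
```

The button travelled its full 6 mm to a hard stop and was released.

```bash
python3 -c "
from rig import manip
print(manip.sign_off(),manip.get_time())"
```

```text
the job is handed in; nothing more can be done
the job is handed in; nothing more can be done
```

The job is handed in: all three plugs are in the tray, all three bushings are pressed home in bores of their own size, and the button was pushed to its stop and released, by about 130 s; sign-off gave no verdict.

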